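# Retain an idler pulley with a spring clip

### The job

The grey pulley on the small idler stand has crept along its shaft and covers the clip groove: slide it back until it stops against the collar. Then take the spring clip out of its white parking block by the black tab and press it straight down, open side first, into the uncovered groove until it is fully home, and let go. The shaft's slide gives way under your push before the clip snaps in, so go by feel, and do not seat the clip's bar on the shaft with more than 25 N. Leave the beaker, timer, spanner and tape where they are.

Things in the scene. Friction and masses are not known exactly. Their poses are not given: they have to be found in the camera images.
- stand: Idler stand, fixed: aluminium base plate 70 (x) x 135 (y) x 12 mm; an upright (50 mm wide, top 118 mm above the worktop, inner face at y = +51 mm) carries one end of a level 24 mm steel shaft on a vertical friction slide. Origin: on the worktop under the shaft's axis; y runs along the shaft from its free end (y = -42 mm) to the upright, z up. The axis starts 73 to 114 mm above the worktop.
- groove (a point): Centre of the clip groove, on the shaft's axis, moving with the shaft; axes as the stand's. Groove 9 mm wide along y, floor 16 mm in diameter. Shaft and slide sink with about 4 N on them and stay down; after 1 to 32 mm (different each time, not reported) they meet a stop screw and are rigid. The clip snaps in only there. Home, the pulley's boss ends 0.5 mm beside the groove.
- pulley_mid (a point): Middle of the grey pulley, on the shaft's axis. Its two rims are 44 mm in diameter and span 18 mm along the shaft (9 mm either way); from there a boss 29 mm in diameter runs 14 mm on towards the free end. Grip it from above across the 44 mm. Home, this point is 28 mm from the groove's centre, on the upright's side.
- pulley (a joint): How far the pulley stands out from the collar (36 mm diameter, fixed on the shaft by the upright), in m: 0 = home against the collar, grows towards the free end. Starts 12 to 22 mm out, covering the groove; slides with about 2 N of friction and stays where it is left.
- clip: Spring clip, open side down, 40 to 60 g. Origin: centre of its seat, which meets the groove's centre when home. z up to the tab, x across (square to the shaft when fitted, either way round), y through its thickness. Steel bar 44 (x) x 5 (y) mm, from 8 to 20 mm above the origin. Two sprung 5 mm wire arms hang from it, pinched to a 12 mm gap 6 mm below the origin, feet flared to a 20 mm gap.
- clip_tab (a point): Middle of the clip's black grip tab: 12 (x) x 18 (y) x 26 mm, standing on the bar, 33 mm above the clip's origin. Grip it across the 12 mm with the fingertips near the bar's shoulders (13 mm below this point).
- clip_foot (a point): Lowest level of the clip's feet, midway between them, 16 mm below the clip's origin. The feet touch the groove with the clip's origin about 14 mm above the groove's centre; spreading the arms against the stop takes 6 to 13 N; once about 8 mm from home the clip pulls itself down, then its bar meets the groove's floor and the force climbs steeply. Off the groove or askew it stops short, 10 mm or more high.
- block: White parking block 80 (x) x 44 (y) x 36 mm, fixed. Origin: centre of its underside. The clip hangs by the ends of its bar in the slot (36 x 8 mm, 30 mm deep) in its top, origin 28 mm above the worktop, its x axis along the block's x.
- beaker: Bystander: small glass beaker 55 mm across, 71 mm tall; origin under its centre.
- timer: Bystander: bench timer 52 x 66 x 21 mm; origin under its centre.
- spanner: Bystander: small steel spanner 128 mm long, lying flat; origin under its centre.
- tape: Bystander: roll of tape 97 mm across, 18 mm high; origin under its centre.
Mind the look-alikes: they are no part of the job. Leave any pink look-alike of the clip alone.

How it is judged:
By the outcome, as a careful person would: the job done as asked, in the order asked, and still so for the second after the job is handed in, with the robot touching nothing.
It also fails if it takes over 64 s, if anything falls off the work surface, if the arm or the gripper's body presses on something with over 40 N, if the wrist force passes 120 N, or if a joint passes its speed limit or range.

### The arm

A 6-joint arm with a two-finger parallel gripper is mounted at the origin on a cart in front of the work surface, level with it; the furniture and walls round the work are solid. World frame = base frame: x ahead of the robot, y to its left, z up, the work surface at z = 0. Lengths are in m, angles in rad, forces in N, time in s.
With the tool pointing down it reaches from about 0.3 to 0.875 m from the base axis. Payload 6.4 kg.
Tool frame: the origin (TCP) lies on the mounting face of the last link; the fingertips stand 173 mm ahead of it and the grasp point (between the pads) lies 155 mm ahead of it (ctrl.tip_extent is the distance from the TCP to the fingertips, in m); z points along the fingers, y is the line along which they close (so a half turn about z gives the same grasp; the last joint's range is limited). The gripper opens to 85 mm and grips with 20 to 120 N. Pads are 22 mm wide; open, the fingers measure 114 mm over their backs; the gripper's body (76 mm by 85 mm) begins 54 mm behind the grasp point. The pads swing forward as they close: fully open they stand 13 mm farther back than shut.
Start: joints at [-1.328, 0.181, 1.607, -0, 1.354, -0.206], TCP at [0.25, -0.518, 0.405] pointing down, gripper open.
Joint ranges: [-2.99, 2.99], [-0.89, 2.07], [0.3, 2.58], [-1.14, 4.28], [0, 2.63], [-3.12, 3.12]. Speed limits (rad/s): [2.57, 2.57, 3.01, 3.14, 3.14, 3.14].

### API

Orientations are given as a rotation vector (axis times angle).
In Python, from plant import ctrl, snapshot gives the robot as it stands.
- The arm moves only by the tool arm_command, never from a script. Its argument "rows" is a list of rows, each a list of 7 numbers: the shift along the tool's x, y, z as a fraction of full scale, then the turn, a rotation vector about the tool's x, y, z as a fraction of full scale, then the opening, from -1 (shut) to 1 (fully open), so that 0 is half open. In form: [[tx, ty, tz, ax, ay, az, gripper], ...]. A call has exactly 5 rows; each row shifts and turns the commanded pose from where the row before left it, along the tool's axes as they then stand; what a row does not reach is not made up. Full scale, the value 1, is 0.05 m for a shift and 1.5 rad for a turn. A row lasts 1/12 s, in which the tool goes at most 41.7 mm and 7.16 degrees, less where a joint would pass 70% of its speed; a pose out of reach is approached as far as the arm can. A call with a number of a shift or a turn outside -1 to 1 is refused whole. A call with a gripper value outside its range is refused whole. The fingers move at their own pace and stop on an object; "grip_force" is the grip in N (left out, the last holds). Time passes only in rows, so rows that do not move let the fingers close, or fill a call up. It gives the time, the measured TCP pose, the force, the opening and the grip force at its end, in the units of the state.
- ctrl.sense(): the state, without advancing time (a new reading comes with each control period).
- snapshot(name): name is "side" or "top"; returns a dict with "frame" (384x512x3 uint8, blue, green, red), "camera_matrix" (3x3 intrinsics, pixels), "dist" ([k1, k2, p1, p2, k3] as OpenCV has them; the pictures are not rectified), "cam_to_world" (4x4, takes a point from camera to world coordinates). Camera axes: x right, y down, z forward; pixel columns grow to the right and rows downward; lengths in m; the calibration is good to about 2 mm. A picture is of the moment at which its call begins. There is no depth.
- ctrl.job_done(): hands the job in; it is judged then, once.
The state is a dict: "t": time; "joint_positions": joint angles; "qd": joint speeds; "effort": joint torques, N m; "tcp_pos": TCP position; "orientation": TCP orientation; "force": force on the tool from outside, world axes, zero at the start; "moment": the same for the moment, N m; "finger_gap": finger opening in m; "grip_force": force on a finger pad.
Only numpy, scipy, OpenCV 4.12 (cv2) and the standard library are available. Lean on these libraries where they do the work, as an engineer would, in place of code of your own. Each camera call takes 0.05 s, during which the arm holds its last target. There are 200 camera calls.

## Working session

There is one attempt and no reset: what is moved stays moved. The work goes in short steps, Python scripts to look and compute and a tool call to move; the robot and the scene stay as the last step left them, time stands still between calls to the robot, and variables do not carry over. Pictures are saved under pics/ and viewed, at most 10 in all, crops included, and the job is handed in when it is done.

Besides the shell and the picture viewer there is one more tool, called after "Call:" by a JSON object that holds its "api" and its "payload", one argument or row to a line. arm_command: Moves the arm, as the interface text tells. Shift numbers are shares of 0.05 m and turn numbers shares of 1.5 rad, none past 1 either way. Its arguments: {"type":"object","properties":{"rows":{"type":"array"},"grip_force":{"type":"number"}},"required":["rows"]}

```bash
ls; mkdir -p pics
python3 - <<'E'
from plant import ctrl, snapshot
import cv2,pickle
s=ctrl.sense(); print({k:s[k] for k in('t','tcp_pos','orientation','force','finger_gap')},ctrl.tip_extent)
for n in('side','top'):
    d=snapshot(n); pickle.dump(d,open(n+'0.pkl','wb')); cv2.imwrite(f'pics/{n}0.png',d['frame']); print(n,d['cam_to_world'],d['camera_matrix'],d['dist'])
E
```

```text
pics
{'t': 0.0, 'tcp_pos': array([ 0.24942897, -0.51779258,  0.40377334]), 'orientation': array([-3.06107388e+00, -6.98640447e-01, -8.94578836e-06]), 'force': array([ 0.55808893, -0.43879009,  0.21548798]), 'finger_gap': 0.08520663779925278} 0.1734
side [[-0.86229017 -0.32778657  0.38602024  0.14152014]
 [-0.50618739  0.58071065 -0.63761232  0.5547779 ]
 [-0.01516531 -0.74520542 -0.66666251  0.81470812]
 [ 0.          0.          0.          1.        ]] [[411.91204191   0.         259.55379874]
 [  0.         411.91204191 192.85929735]
 [  0.           0.           1.        ]] [-0.12958779  0.          0.          0.          0.        ]
top [[-0.00248109 -0.99433297  0.10628167  0.40493399]
 [-0.99986063  0.00422136  0.01615229 -0.16528304]
 [-0.0165094  -0.10622678 -0.99420486  1.46948723]
 [ 0.          0.          0.          1.        ]] [[430.32230813   0.         256.89788975]
 [  0.         430.32230813 197.2740243 ]
 [  0.           0.           1.        ]] [0.01671609 0.         0.         0.         0.        ]
```

View pics/side0.png

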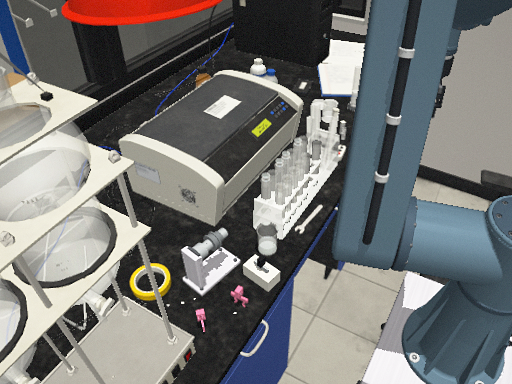

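View pics/top0.png

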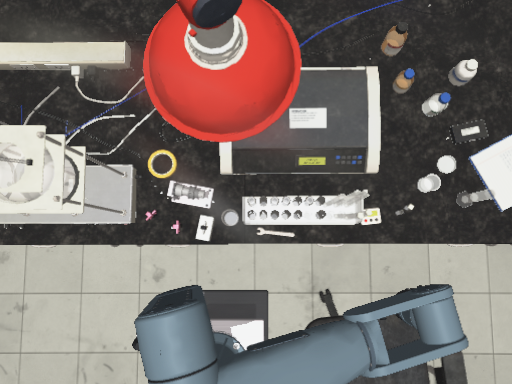

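Side view: the stand is at about (210,260), the white block with the black-tabbed clip at (262,272), and the pink look-alikes at (240,295) and (200,318). Top view: stand (190,193), block (205,228), beaker (230,217), pinks (150,214) and (177,227). Candidates for the clip are the black tab at side (262,262) and the two pinks; the black tab in the white block is my choice. I'll check it in a close crop.

Run:
```python
import cv2,pickle,numpy as np
a=pickle.load(open('side0.pkl','rb'))['frame'][220:310,175:290]
b=pickle.load(open('top0.pkl','rb'))['frame'][170:250,160:245]
a=cv2.resize(a,None,fx=6.6,fy=6.6,interpolation=cv2.INTER_CUBIC)
b=cv2.resize(b,None,fx=7,fy=7,interpolation=cv2.INTER_CUBIC)
cv2.imwrite('pics/sc.png',a);cv2.imwrite('pics/tc.png',b);print(a.shape,b.shape)
```

```text
(594, 759, 3) (560, 595, 3)
```

View pics/sc.png

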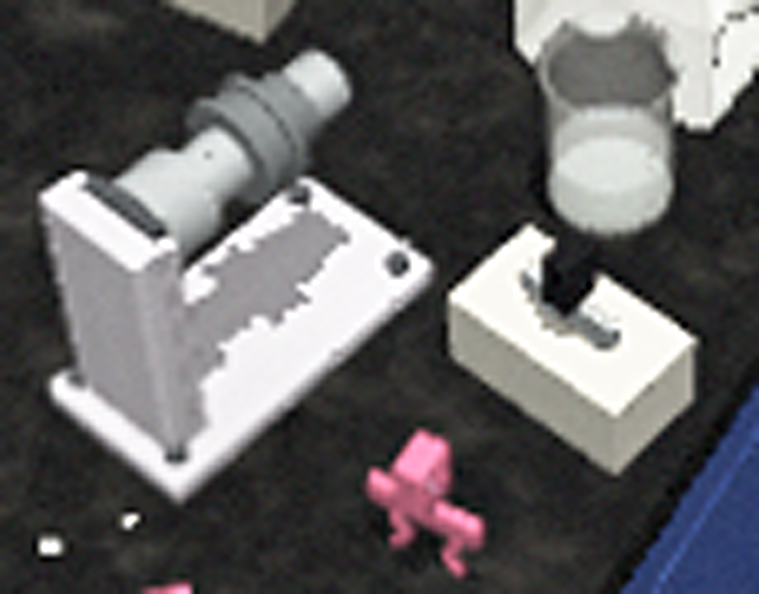

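View pics/tc.png

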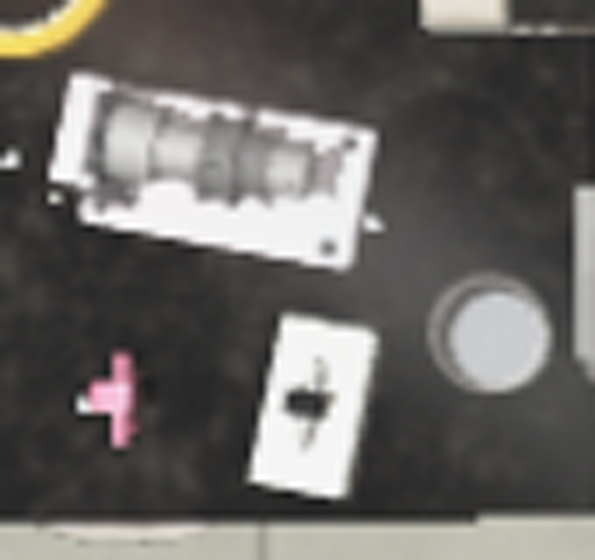

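The crops confirm the choice: the black tab stands in the block's slot (side crop (568,275), top crop (308,403)), and the look-alike is pink. The pulley's dark rims are at side crop (250,135) and top crop (230,155), with the boss pointing to the free end on the right.

```bash
cat > h.py <<'E'
import cv2,pickle,numpy as np
def ray(d,uv):
    p=cv2.undistortPoints(np.float64(uv).reshape(-1,1,2),d['camera_matrix'],np.float64(d['dist'])).reshape(-1,2)
    T=d['cam_to_world']; v=np.c_[p,np.ones(len(p))]@T[:3,:3].T
    return T[:3,3],v/np.linalg.norm(v,axis=1)[:,None]
def plane(d,uv,z):
    o,v=ray(d,uv); return o+v*((z-o[2])/v[:,2])[:,None]
def tri(a,ua,b,ub):
    oa,va=ray(a,ua);ob,vb=ray(b,ub);out=[]
    for p,q in zip(va,vb):
        s=np.linalg.lstsq(np.c_[p,-q],ob-oa,rcond=None)[0]
        A=oa+p*s[0];B=ob+q*s[1]; out.append(np.r_[(A+B)/2,np.linalg.norm(A-B)])
    return np.array(out)
def proj(d,X):
    W=np.linalg.inv(d['cam_to_world']); r=cv2.Rodrigues(W[:3,:3])[0]
    return cv2.projectPoints(np.float64(X).reshape(-1,1,3),r,W[:3,3],d['camera_matrix'],np.float64(d['dist']))[0].reshape(-1,2)
E
python3 - <<'E'
from h import *
np.set_printoptions(precision=4,suppress=True,linewidth=250)
S=pickle.load(open('side0.pkl','rb'));T=pickle.load(open('top0.pkl','rb'))
def show(d,x0,x1,y0,y1):
    g=cv2.cvtColor(d['frame'],6)
    print('     ',' '.join('%3d'%x for x in range(x0,x1)))
    for y in range(y0,y1): print(y,':',' '.join('%3d'%v for v in g[y,x0:x1]))
show(T,166,215,179,210)
show(S,188,232,224,258)
show(S,240,284,252,294)
def quad(d,thr,box):
    x0,x1,y0,y1=box
    m=(cv2.cvtColor(d['frame'],6)[y0:y1,x0:x1]>thr).astype(np.uint8)
    c=max(cv2.findContours(m,0,1)[0],key=cv2.contourArea)
    h=cv2.convexHull(c); q=cv2.approxPolyDP(h,3,True).reshape(-1,2)+[x0,y0]
    return cv2.contourArea(c),q,cv2.minAreaRect(c)
print(quad(T,150,(192,216,212,243)),quad(S,200,(242,284,250,295)))
E
```

```text
166 167 168 169 170 171 172 173 174 175 176 177 178 179 180 181 182 183 184 185 186 187 188 189 190 191 192 193 194 195 196 197 198 199 200 201 202 203 204 205 206 207 208 209 210 211 212 213 214
179 :  63  63  65  67  67  70  74  76  77  76  77  81  84  87  89  88  85  82  82  83  85  86  84  81  77  78  78  77  75  72  72  71  69  70  70  70  72  71  66  62  62  62  59  56  52  52  53  55  58
180 :  64  63  66  72 129 147 142 120 100  84  77  78  81  83  85  84  83  82  81  83  84  85  85  81  78  78  79  78  77  75  74  71  71  72  75  78  79  77  71  64  62  62  59  56  55  54  55  57  58
181 :  67  64  65  88 219 238 234 208 183 150  99  97  92  82  80  80  81  80  80  83  84  84  83  81  78  78  80  81  81  79  75  73  72  74  76  77  80  80  74  67  64  64  63  60  58  57  57  58  60
182 :  70  66  62 112 225 241 241 228 227 208 137 136 128 111 106 106  98  96  92  85  84  85  83  81  80  81  82  84  83  82  78  76  76  75  76  74  76  79  76  69  67  66  64  64  60  59  61  62  65
183 :  70  66  65 157 231 241 241 206 136 113 106 115 135 153 160 161 166 174 166 153 147 126 10
[... 19235 characters left out ...]
  33  42  48  50  41  44  35  32  33  31  34  30  32  39  44  43  34  36  37  44  37  26  33  33  33  43  34  24  17  24  52  67  65  61
293 : 155 130 101  52  32  29  30  32  33  34  31  43  50  53  45  41  42  38  35  31  32  27  33  32  37  38  44  44  45  38  34  33  34  34  36  35  26  18   7  22  71  64  68  69
(309.0, array([[200, 215],
       [213, 218],
       [208, 240],
       [196, 238]]), ((12.226791381835938, 15.547744750976562), (14.06021499633789, 24.566749572753906), 11.888657569885254)) (330.0, array([[255, 254],
       [279, 271],
       [268, 282],
       [243, 265]]), ((18.898651123046875, 17.641891479492188), (33.363075256347656, 16.507164001464844), 35.53767395019531))
```

Run:
```python
from h import *
np.set_printoptions(precision=4,suppress=True,linewidth=200)
S=pickle.load(open('side0.pkl','rb'));T=pickle.load(open('top0.pkl','rb'))
# block top corners
t=[(199.8,214.8),(213.4,217.4),(208.8,240.3),(195.8,238.2)]
s=[(279.6,271),(268.3,282.8),(242.6,264.3),(255,253.8)]
print('topplane',plane(T,t,.036)); print('sideplane',plane(S,s,.036))
P=plane(S,s,.036)
best=min((sum(tri(T,t,S,s[k:]+s[:k])[:,3]),k) for k in range(4)); k=best[1]
X=tri(T,t,S,s[k:]+s[:k]); print(k,X, X.mean(0))
for Q in(plane(T,t,.036),P,X[:,:3]):
    c=Q.mean(0); L=[(Q[i],Q[(i+1)%4]) for i in range(4)]
    print('c',c,[(round(np.linalg.norm((b-a)[:2])*1e3,1),round(np.degrees(np.arctan2((b-a)[1],(b-a)[0])),1)) for a,b in L])
# shaft axis
def pl(d,uv):
    o,v=ray(d,uv); n=np.cross(v[0],v[1]); n/=np.linalg.norm(n); return n,n@o
n1,d1=pl(T,[(184,191.25),(200,194.0)]); n2,d2=pl(S,[(206.9,244.9),(222.2,233)])
u=np.cross(n1,n2);u/=np.linalg.norm(u)
p=np.linalg.lstsq(np.array([n1,n2,[0,1,0]]),np.array([d1,d2,0.05]),rcond=None)[0]
print('axis',p,u,'slope deg',np.degrees(np.arcsin(u[2])),'ang',np.degrees(np.arctan2(u[1],u[0])))
h=p[2]
for nm,uv,z in(('free end',(203.2,194.3),h),('boss end',(197.6,193.5),h+.0145),('rim R',(193.3,192),h+.022),('rim L',(187.9,191),h+.022),('collar',(181.3,190.7),h+.015),('upright top in',(172.8,188.5),.118)):
    print(nm,plane(T,[uv],z))
# plate corners z=.012
print(plane(T,[(212.9,188.2),(208.9,208),(171,201.3)],.012))
```

```text
topplane [[0.5001 0.049  0.036 ]
 [0.4912 0.0034 0.036 ]
 [0.4152 0.0181 0.036 ]
 [0.4223 0.0614 0.036 ]]
sideplane [[0.4122 0.0241 0.036 ]
 [0.4186 0.0666 0.036 ]
 [0.4983 0.0503 0.036 ]
 [0.4892 0.0078 0.036 ]]
2 [[0.4997 0.0491 0.0338 0.0011]
 [0.4915 0.0041 0.0307 0.    ]
 [0.415  0.019  0.0283 0.0004]
 [0.4218 0.0623 0.0288 0.0013]] [0.457  0.0336 0.0304 0.0007]
c [0.4572 0.033  0.036 ] [(np.float64(46.4), np.float64(-101.0)), (np.float64(77.4), np.float64(169.1)), (np.float64(43.9), np.float64(80.7)), (np.float64(78.8), np.float64(-9.0))]
c [0.4546 0.0372 0.036 ] [(np.float64(43.0), np.float64(81.4)), (np.float64(81.3), np.float64(-11.5)), (np.float64(43.5), np.float64(-102.0)), (np.float64(78.7), np.float64(168.0))]
c [0.457  0.0336 0.0304] [(np.float64(45.8), np.float64(-100.3)), (np.float64(77.9), np.float64(169.0)), (np.float64(43.8), np.float64(81.2)), (np.float64(79.1), np.float64(-9.6))]
axis [0.5647 0.05   0.0974] [-0.1706 -0.9846 -0.0378] slope deg -2.168850592862142 ang -99.83096964854975
free end [[0.562  0.0297 0.0974]]
boss end [[0.5629 0.0455 0.1119]]
rim R [[0.5669 0.058  0.1194]]
rim L [[0.5702 0.0752 0.1194]]
collar [[0.5721 0.0975 0.1124]]
upright top in [[0.5786 0.1236 0.118 ]]
[[0.5926 0.0088 0.012 ]
 [0.5247 0.0219 0.012 ]
 [0.5482 0.1516 0.012 ]]
```

Run:
```python
from h import *
np.set_printoptions(precision=4,suppress=True,linewidth=200)
S=pickle.load(open('side0.pkl','rb'));T=pickle.load(open('top0.pkl','rb'))
t=[(199.8,214.8),(213.4,217.4),(208.8,240.3),(195.8,238.2)]
s=[(242.6,264.3),(255,253.8),(279.6,271),(268.3,282.8)]
off=(np.array(s)-proj(S,plane(T,t,.036)));print(off); off=off.mean(0)
def pl(d,uv):
    o,v=ray(d,uv); n=np.cross(v[0],v[1]); n/=np.linalg.norm(n); return n,n@o
n1,d1=pl(T,[(184,191.25),(200,194.0)]); n2,d2=pl(S,np.array([(206.9,244.9),(222.2,233)])-off)
u=np.cross(n1,n2);u/=np.linalg.norm(u)
for y in(.03,.06,.09): print('axis',np.linalg.lstsq(np.array([n1,n2,[0,1,0]]),np.array([d1,d2,y]),rcond=None)[0],u)
# known check: upright top corners z .118 in side/top: left end & near end
print('upright top via top',plane(T,[(169.5,180.2),(167,195)],.118))
print('lamp',tri(T,[(222,68)],S,[(140,0)]))
# where current tool should appear
print('tip proj',proj(T,[0.25,-.518,.23]),proj(S,[0.25,-.518,.23]))
```

```text
[[ 0.3588  0.6704]
 [-0.2081  1.5095]
 [-0.091   2.2874]
 [ 0.286   2.2516]]
axis [0.5607 0.03   0.103 ] [-0.1709 -0.9847 -0.0343]
axis [0.5659 0.06   0.1041] [-0.1709 -0.9847 -0.0343]
axis [0.5711 0.09   0.1051] [-0.1709 -0.9847 -0.0343]
upright top via top [[0.6052 0.1346 0.118 ]
 [0.5579 0.1416 0.118 ]]
lamp [[ 0.7895 -0.0709  0.5715  0.0149]]
tip proj [[390.0529 298.6009]] [[424.201  112.8247]]
```

Call:
{"api": "arm_command", "payload": {
  "rows": [
    [0,0,0,0,0,-0.0628,1],
    [0,0,0,0,0,-0.0628,1],
    [0,0,0,0,0,-0.0628,1],
    [0,0,0,0,0,-0.0628,1],
    [0,0,0,0,0,-0.0628,1]
  ],
  "grip_force": 25
}}

```text
t: 0.52
tcp_pos: [0.2495, -0.5179, 0.4041]
orientation: [-2.811, -1.4, -0.0]
force: [-0.7, -0.5, -0.5]
finger_gap: 0.0852
grip_force: 0.0
```

Call:
{"api": "arm_command", "payload": {
  "rows": [
    [0,0,0,0,0,-0.0628,1],
    [0,0,0,0,0,-0.0628,1],
    [0,0,0,0,0,-0.0628,1],
    [0,0,0,0,0,-0.0628,1],
    [0,0,0,0,0,-0.0628,1]
  ]
}}

```text
t: 0.93
tcp_pos: [0.2495, -0.5179, 0.4041]
orientation: [-2.407, -2.018, -0.001]
force: [-0.0, 0.3, 0.1]
finger_gap: 0.0853
grip_force: 0.0
```

Call:
{"api": "arm_command", "payload": {
  "rows": [
    [0.632,0.208,0,0,0,0,1],
    [0.632,0.208,0,0,0,0,1],
    [0.632,0.208,0,0,0,0,1],
    [0.632,0.208,0,0,0,0,1],
    [0.632,0.208,0,0,0,0,1]
  ]
}}

```text
t: 1.35
tcp_pos: [0.3293, -0.3704, 0.4042]
orientation: [-2.412, -2.012, -0.0]
force: [0.2, 0.3, 0.2]
finger_gap: 0.0851
grip_force: 0.0
```

Call:
{"api": "arm_command", "payload": {
  "rows": [
    [0.632,0.208,0,0,0,0,1],
    [0.632,0.208,0,0,0,0,1],
    [0.632,0.208,0,0,0,0,1],
    [0.632,0.208,0,0,0,0,1],
    [0.632,0.208,0,0,0,0,1]
  ]
}}

```text
t: 1.77
tcp_pos: [0.4087, -0.2241, 0.4044]
orientation: [-2.412, -2.012, 0.0]
force: [-0.4, -0.8, 0.3]
finger_gap: 0.0851
grip_force: 0.0
```

Call:
{"api": "arm_command", "payload": {
  "rows": [
    [0.632,0.208,0,0,0,0,1],
    [0.632,0.208,0,0,0,0,1],
    [0.632,0.208,0,0,0,0,1],
    [0.632,0.208,0,0,0,0,1],
    [0.632,0.208,0,0,0,0,1]
  ]
}}

```text
t: 2.18
tcp_pos: [0.4882, -0.078, 0.4044]
orientation: [-2.412, -2.013, 0.0]
force: [0.2, -0.8, 0.5]
finger_gap: 0.0851
grip_force: 0.0
```

Call:
{"api": "arm_command", "payload": {
  "rows": [
    [0.632,0.208,0,0,0,0,1],
    [0.632,0.208,0,0,0,0,1],
    [0.632,0.208,0,0,0,0,1],
    [0.632,0.208,0,0,0,0,1],
    [0.632,0.208,0,0,0,0,1]
  ]
}}

```text
t: 2.6
tcp_pos: [0.5677, 0.0682, 0.4042]
orientation: [-2.412, -2.013, 0.001]
force: [0.2, 0.1, -0.5]
finger_gap: 0.0853
grip_force: 0.0
```

Call:
{"api": "arm_command", "payload": {
  "rows": [
    [-0.03,0,0.58,0,0,0,1],
    [0,0,0.58,0,0,0,1],
    [0,0,0.58,0,0,0,1],
    [0,0,0.58,0,0,0,1],
    [0,0,0.54,0,0,0,1]
  ]
}}

```text
t: 3.02
tcp_pos: [0.5664, 0.0653, 0.2597]
orientation: [-2.411, -2.013, 0.001]
force: [-0.8, 0.5, 0.1]
finger_gap: 0.0856
grip_force: 0.0
```

Call:
{"api": "arm_command", "payload": {
  "rows": [
    [0,0,0,0,0,0,0.3],
    [0,0,0,0,0,0,0.2],
    [0,0,0,0,0,0,0.15],
    [0,0,0,0,0,0,0.1],
    [0,0,0,0,0,0,0.1]
  ]
}}

```text
t: 3.43
tcp_pos: [0.5672, 0.0651, 0.2636]
orientation: [2.411, 2.013, 0.001]
force: [-4.7, 0.6, 2.2]
finger_gap: 0.0468
grip_force: 2.2
```

Run:
```python
from h import *
from plant import ctrl,snapshot
s=ctrl.sense(); print(s['force'],s['finger_gap'],s['tcp_pos'])
I=[]
for n,(x0,x1,y0,y1) in(('side',(160,260,180,280)),('top',(150,250,150,250))):
    d=snapshot(n);pickle.dump(d,open(n+'1.pkl','wb')); I.append(cv2.resize(d['frame'][y0:y1,x0:x1],(400,400),interpolation=2))
cv2.imwrite('pics/b1.png',np.hstack(I))
```

```text
[-4.74711917  0.63716584  2.23653038] 0.04677012703807155 [0.56717772 0.06507747 0.26358211]
```

View pics/b1.png

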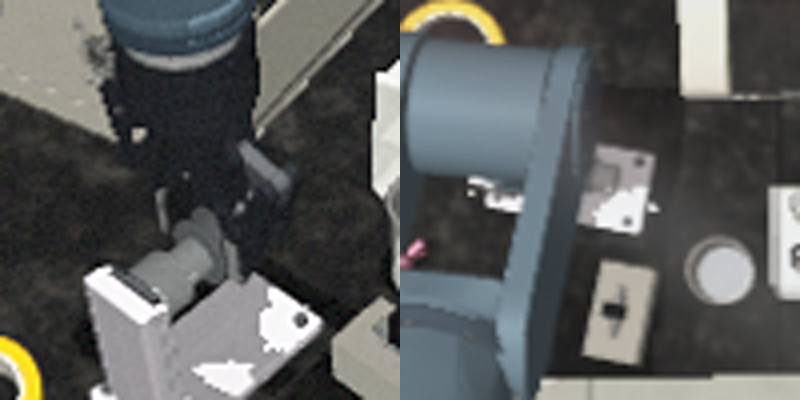

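The picture shows the fingers straddling the pulley's rims (left panel (210,240)), with the block and clip untouched. I'll nudge 1 mm across to centre, then close.

Call:
{"api": "arm_command", "payload": {
  "rows": [
    [0,-0.02,0,0,0,0,0.1],
    [0,0,0,0,0,0,0.05],
    [0,0,0,0,0,0,0],
    [0,0,0,0,0,0,-0.1],
    [0,0,0,0,0,0,-0.2]
  ]
}}

```text
t: 3.95
tcp_pos: [0.5658, 0.0653, 0.2621]
orientation: [-2.412, -2.012, 0.001]
force: [-4.7, 0.6, 5.1]
finger_gap: 0.0422
grip_force: 24.7
```

Call:
{"api": "arm_command", "payload": {
  "rows": [
    [0,0,0,0,0,0,-0.2],
    [0,0,0,0,0,0,-0.2],
    [0,0,0,0,0,0,-0.2],
    [0,0,0,0,0,0,-0.2],
    [0,0,0,0,0,0,-0.2]
  ]
}}

```text
t: 4.37
tcp_pos: [0.5658, 0.0653, 0.2621]
orientation: [-2.412, -2.013, 0.0]
force: [-5.8, 1.3, 4.7]
finger_gap: 0.0426
grip_force: 24.7
```

Call:
{"api": "arm_command", "payload": {
  "rows": [
    [0,-0.012,-0.02,0,0,0,-0.2],
    [0.04,0,0,0,0,0,-0.2],
    [0.06,0,0,0,0,0,-0.2],
    [0.06,0,0,0,0,0,-0.2],
    [0.06,0,0,0,0,0,-0.2]
  ]
}}

```text
t: 4.78
tcp_pos: [0.5675, 0.0762, 0.2623]
orientation: [2.412, 2.012, -0.0]
force: [1.9, -2.6, -7.3]
finger_gap: 0.0424
grip_force: 27.3
```

Call:
{"api": "arm_command", "payload": {
  "rows": [
    [0.02,0,0,0,0,0,-0.2],
    [0.02,0,0,0,0,0,-0.2],
    [0.02,0,0,0,0,0,-0.2],
    [0.02,0,0,0,0,0,-0.2],
    [0,0,0,0,0,0,-0.2]
  ]
}}

```text
t: 5.2
tcp_pos: [0.5682, 0.0802, 0.2624]
orientation: [2.412, 2.013, 0.0]
force: [3.3, -2.7, -11.5]
finger_gap: 0.0428
grip_force: 27.0
```

Call:
{"api": "arm_command", "payload": {
  "rows": [
    [0,0.004,0.014,0,0,0,-0.2],
    [0.02,0,0,0,0,0,-0.2],
    [0.02,0,0,0,0,0,-0.2],
    [0.02,0,0,0,0,0,-0.2],
    [0,0,0,0,0,0,-0.2]
  ]
}}

```text
t: 5.62
tcp_pos: [0.5689, 0.0832, 0.2622]
orientation: [-2.412, -2.013, -0.0]
force: [0.1, -1.5, -4.0]
finger_gap: 0.0426
grip_force: 27.4
```

Call:
{"api": "arm_command", "payload": {
  "rows": [
    [0,0,0.006,0,0,0,-0.2],
    [0.015,0,0,0,0,0,-0.2],
    [0.015,0,0,0,0,0,-0.2],
    [0.015,0,0,0,0,0,-0.2],
    [0,0,0,0,0,0,-0.2]
  ]
}}

```text
t: 6.03
tcp_pos: [0.5693, 0.0854, 0.2621]
orientation: [2.412, 2.013, 0.0]
force: [-2.3, -2.0, 1.5]
finger_gap: 0.0422
grip_force: 27.8
```

Call:
{"api": "arm_command", "payload": {
  "rows": [
    [0.015,0,0,0,0,0,-0.2],
    [0.015,0,0,0,0,0,-0.2],
    [0,0,0,0,0,0,-0.2],
    [0,0,0,0,0,0,-0.2],
    [0,0,0,0,0,0,-0.2]
  ]
}}

```text
t: 6.45
tcp_pos: [0.5695, 0.0861, 0.2621]
orientation: [2.411, 2.012, -0.002]
force: [-4.2, -4.6, 2.5]
finger_gap: 0.0426
grip_force: 28.0
```

Call:
{"api": "arm_command", "payload": {
  "rows": [
    [0.014,0.004,0,0,0,0,-0.2],
    [0,0,0,0,0,0,-0.2],
    [0,0,0,0,0,0,-0.2],
    [0,0,0,0,0,0,-0.2],
    [0,0,0,0,0,0,-0.2]
  ]
}}

```text
t: 6.87
tcp_pos: [0.5697, 0.0863, 0.2621]
orientation: [2.411, 2.012, -0.004]
force: [-6.2, -7.7, 4.6]
finger_gap: 0.0425
grip_force: 28.2
```

Call:
{"api": "arm_command", "payload": {
  "rows": [
    [-0.012,-0.004,0,0,0,0,-0.2],
    [0,0,0,0,0,0,1],
    [0,0,0,0,0,0,1],
    [0,0,0,0,0,0,1],
    [0,0,0,0,0,0,1]
  ]
}}

```text
t: 7.28
tcp_pos: [0.5698, 0.087, 0.2619]
orientation: [2.412, 2.013, 0.001]
force: [-0.6, -0.3, -0.5]
finger_gap: 0.0853
grip_force: 0.0
```

Call:
{"api": "arm_command", "payload": {
  "rows": [
    [0,0,-0.2,0,0,0,1],
    [0,0,-0.6,0,0,0,1],
    [0,0,-0.7,0,0,0,1],
    [0,0,-0.7,0,0,0,1],
    [0,0,-0.5,0,0,0,1]
  ]
}}

```text
t: 7.7
tcp_pos: [0.5699, 0.087, 0.401]
orientation: [2.41, 2.011, 0.005]
force: [0.4, 0.4, 0.4]
finger_gap: 0.0851
grip_force: 0.0
```

Call:
{"api": "arm_command", "payload": {
  "rows": [
    [-0.28,-0.41,0,0,0,0,1],
    [-0.28,-0.41,0,0,0,0,1],
    [-0.28,-0.41,0,0,0,0,1],
    [-0.28,-0.41,0,0,0,0,1],
    [-0.28,-0.41,0,0,0,0,1]
  ]
}}

```text
t: 8.12
tcp_pos: [0.4551, 0.0361, 0.3975]
orientation: [2.411, 2.013, 0.001]
force: [0.9, -0.9, -0.2]
finger_gap: 0.0854
grip_force: 0.0
```

Run:
```python
from h import *
from plant import ctrl,snapshot
s=ctrl.sense(); print(s['t'],s['force'],s['finger_gap'],s['tcp_pos'])
I=[]
for n,(x0,x1,y0,y1) in(('side',(180,280,210,310)),('top',(155,255,165,265))):
    d=snapshot(n);pickle.dump(d,open(n+'2.pkl','wb')); I.append(cv2.resize(d['frame'][y0:y1,x0:x1],(400,400),interpolation=2))
cv2.imwrite('pics/b2.png',np.hstack(I))
```

```text
8.1167 [ 0.89157238 -0.9250891  -0.19099124] 0.08535484596820582 [0.45508161 0.0361042  0.39745199]
```

View pics/b2.png

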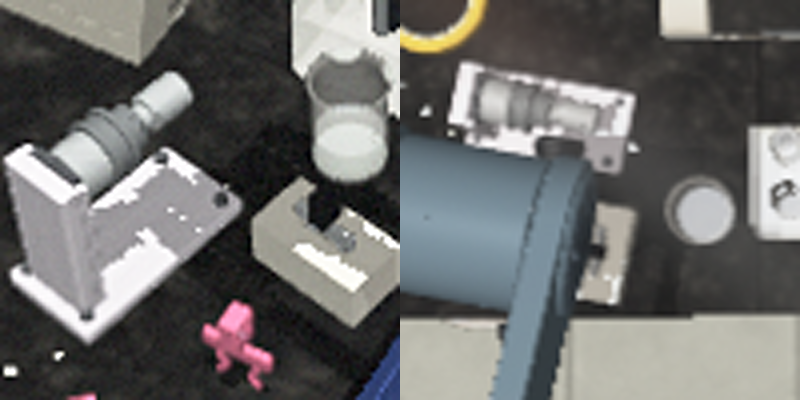

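The pulley now sits against the collar: left panel (110,135) and right panel (540,105) show no gap. The narrow groove shows past the boss at left panel (147,112). The clip is still in the block. Next I'll measure the groove and the tab.

Run:
```python
from h import *
np.set_printoptions(precision=4,suppress=True,linewidth=250)
S=pickle.load(open('side2.pkl','rb'));T=pickle.load(open('top2.pkl','rb'))
def show(d,x0,x1,y0,y1):
    g=cv2.cvtColor(d['frame'],6)
    print('     ',' '.join('%3d'%x for x in range(x0,x1)))
    for y in range(y0,y1): print(y,':',' '.join('%3d'%v for v in g[y,x0:x1]))
show(T,172,210,185,201)
show(S,205,231,226,246)
# predicted pixels from robot-frame axis
u=np.array([.179,.984,0]); A=np.array([.5689,.0832,.101])
for L in range(-60,10,6): 
    P=A+u*L/1000; print(L,P,proj(T,P),proj(S,P))
```

```text
172 173 174 175 176 177 178 179 180 181 182 183 184 185 186 187 188 189 190 191 192 193 194 195 196 197 198 199 200 201 202 203 204 205 206 207 208 209
185 : 237 175 109  94 128 153 157 148 141 131 139 132 104 133 205 223 186 179 171 215 229 207 157 146 147 143 123 105  88  75  67  65  65  64  62  61  59  62
186 : 235 167 112 112 166 183 178 173 167 158 143 126 107 107 114 116 103 106 144 210 225 226 194 220 234 232 215 190 170 155 146 139 116  90  74  63  61  61
187 : 226 153 120 150 190 199 193 188 185 180 153 124 124 127 125 125 105  90 133 150 151 157 159 220 235 235 235 237 237 238 235 232 212 179 161 149 143 120
188 : 204 126 120 166 206 214 209 202 199 194 166 140 136 137 135 122 104 110 119 113 114 139 156 210 226 227 233 236 237 237 237 237 238 238 239 239 234 205
189 : 184 107 102 192 217 219 218 216 212 195 163 139 141 145 140 114 116 130 128 123 116 120 147 159 159 157 209 229 232 229 234 237 238 238 239 239 224 187
190 : 180 109 105 191 218 219 221 222 220 195 150 148 155 153 154 122 131 144 140 136 134 136 151 160 161 155 151 183 200 175 211 228 229 235 234 231 196 133

[... 4036 characters left out ...]
[0.5603 0.036  0.101 ] [[201.0731 194.6939]] [[222.3389 232.4637]]
-42 [0.5614 0.0419 0.101 ] [[199.2391 194.369 ]] [[220.55   233.9035]]
-36 [0.5625 0.0478 0.101 ] [[197.4055 194.0442]] [[218.7496 235.3525]]
-30 [0.5635 0.0537 0.101 ] [[195.5723 193.7195]] [[216.9378 236.8106]]
-24 [0.5646 0.0596 0.101 ] [[193.7397 193.3949]] [[215.1145 238.2779]]
-18 [0.5657 0.0655 0.101 ] [[191.9074 193.0704]] [[213.2795 239.7544]]
-12 [0.5668 0.0714 0.101 ] [[190.0756 192.7459]] [[211.4329 241.2403]]
-6 [0.5678 0.0773 0.101 ] [[188.2442 192.4216]] [[209.5745 242.7355]]
0 [0.5689 0.0832 0.101 ] [[186.4132 192.0973]] [[207.7043 244.2401]]
6 [0.57   0.0891 0.101 ] [[184.5827 191.7731]] [[205.8223 245.7541]]
```

Run:
```python
from h import *
np.set_printoptions(precision=4,suppress=True,linewidth=250)
T=pickle.load(open('top0.pkl','rb'));S=pickle.load(open('side0.pkl','rb'))
g=cv2.cvtColor(T['frame'],6)
print('     ',' '.join('%3d'%x for x in range(197,213)))
for y in range(217,238): print(y,':',' '.join('%3d'%v for v in g[y,197:213]))
w=np.clip(120-g[220:236,198:211].astype(float),0,None)
m=cv2.moments(w.astype(np.float32)); c=(198+m['m10']/m['m00'],220+m['m01']/m['m00']); print(c,plane(T,[c],.07),plane(T,[c],.06))
u=np.array([.179,.984,0]);A=np.array([.5689,.0832,.101])
print('groove cam', plane(T,[(193.75,193.0)],.101))
```

```text
197 198 199 200 201 202 203 204 205 206 207 208 209 210 211 212
217 :  59  56  93 229 244 244 244 244 244 244 244 244 244 236 228 202
218 :  60  56 125 232 244 244 244 244 244 244 244 244 244 244 244 242
219 :  58  56 189 240 245 245 244 244 244 244 244 244 244 244 244 236
220 :  53  52 201 241 245 245 245 243 240 243 244 244 244 244 244 233
221 :  51  60 227 245 245 245 245 235 194 229 244 244 244 244 244 215
222 :  48 103 230 245 245 245 244 238 208 209 239 244 244 244 244 214
223 :  47 151 235 245 245 245 242 235 183 192 239 244 244 244 243 198
224 :  47 186 240 244 242 241 227 224 169 190 240 244 244 244 236 172
225 :  46 199 241 229 201 160 150 208 161 209 239 243 245 244 225 146
226 :  62 228 245 202  79  59  58  66  78 114 165 236 245 245 216 119
227 : 106 231 244 187  61  60  60  62  48  94 183 239 245 245 214 107
228 : 153 236 237 180  98  75  68  66  49 118 232 245 245 244 198  82
229 : 201 242 245 237 198 150 139 104  97 165 236 245 245 236 171  83
230 : 228 245 245 245 245 229 224 172 187 240 245 245 245 225 145  77
231 : 230 245 245 245 244 233 211 159 226 244 245 245 245 216 118  66
232 : 231 245 245 245 243 234 201 173 235 245 245 245 245 214 106  56
233 : 236 245 245 245 243 237 193 212 242 245 245 245 244 198  79  51
234 : 242 245 245 245 245 240 223 239 245 245 245 245 236 170  76  48
235 : 245 245 245 245 245 245 245 245 245 245 245 245 225 140  66  45
236 : 245 245 245 245 245 245 245 245 245 245 245 245 214 114  66  45
237 : 245 245 245 245 245 245 245 245 245 245 245 244 198  90  61  46
(202.5780795344326, 226.16294859359846) [[0.4608 0.0344 0.07  ]] [[0.4612 0.0359 0.06  ]]
groove cam [[0.5659 0.0596 0.101 ]]
```

Run:
```python
from h import *
np.set_printoptions(precision=4,suppress=True)
T=pickle.load(open('top0.pkl','rb'))
print(plane(T,[(203.5,227.3),(204.4,226.9),(205.2,223),(204,232)],.061))
```

```text
[[0.4574 0.0327 0.061 ]
 [0.4587 0.0297 0.061 ]
 [0.4714 0.0272 0.061 ]
 [0.4421 0.0309 0.061 ]]
```

Call:
{"api": "arm_command", "payload": {
  "rows": [
    [-0.056,0.03,0.5,0,0,0,0.2],
    [0,0,0.6,0,0,0,0.1],
    [0,0,0.6,0,0,0,0],
    [0,0,0.6,0,0,0,-0.2],
    [0,0,0.5,0,0,0,-0.3]
  ]
}}

```text
t: 8.63
tcp_pos: [0.4574, 0.0335, 0.2556]
orientation: [2.412, 2.013, 0.001]
force: [0.5, 0.1, -0.3]
finger_gap: 0.0302
grip_force: 0.0
```

Call:
{"api": "arm_command", "payload": {
  "rows": [
    [0,0,0.3,0,0,0,-0.35],
    [0,0,0.2,0,0,0,-0.4],
    [0,0,0,0,0,0,-0.4],
    [0,0,0,0,0,0,-0.45],
    [0,0,0,0,0,0,-0.5]
  ]
}}

```text
t: 9.05
tcp_pos: [0.4581, 0.0332, 0.233]
orientation: [2.411, 2.012, 0.002]
force: [0.1, -0.5, -0.1]
finger_gap: 0.0211
grip_force: 0.0
```

Call:
{"api": "arm_command", "payload": {
  "rows": [
    [0,-0.04,0,0,0,0,-0.5],
    [0,0,0.08,0,0,0,-0.5],
    [0,0,0.08,0,0,0,-0.5],
    [0,0,0,0,0,0,-0.55],
    [0,0,0,0,0,0,-0.6]
  ]
}}

```text
t: 9.47
tcp_pos: [0.455, 0.0336, 0.2235]
orientation: [-2.412, -2.013, 0.0]
force: [-0.3, 0.0, -0.3]
finger_gap: 0.0168
grip_force: 0.0
```

Call:
{"api": "arm_command", "payload": {
  "rows": [
    [0,0,0,0,0,0,-0.65],
    [0,0,0,0,0,0,-0.7],
    [0,0,0,0,0,0,-0.72],
    [0,0,0,0,0,0,-0.74],
    [0,0,0,0,0,0,-0.74]
  ]
}}

```text
t: 9.88
tcp_pos: [0.4552, 0.0336, 0.2238]
orientation: [-2.412, -2.013, 0.0]
force: [0.0, -0.5, 1.9]
finger_gap: 0.0116
grip_force: 21.4
```

Call:
{"api": "arm_command", "payload": {
  "rows": [
    [0,0,0,0,0,0,-1],
    [0,0,0,0,0,0,-1],
    [0,0,-0.04,0,0,0,-1],
    [0,0,-0.1,0,0,0,-1],
    [0,0,-0.2,0,0,0,-1]
  ],
  "grip_force": 50
}}

```text
t: 10.3
tcp_pos: [0.4546, 0.0337, 0.2403]
orientation: [-2.411, -2.012, 0.002]
force: [-1.2, 0.2, -1.7]
finger_gap: 0.0109
grip_force: 50.6
```

Call:
{"api": "arm_command", "payload": {
  "rows": [
    [0,0,-0.3,0,0,0,-1],
    [0,0,-0.5,0,0,0,-1],
    [0,0,-0.6,0,0,0,-1],
    [0,0,-0.6,0,0,0,-1],
    [0,0,-0.3,0,0,0,-1]
  ]
}}

```text
t: 10.72
tcp_pos: [0.456, 0.0335, 0.3603]
orientation: [2.408, 2.01, 0.006]
force: [1.3, 0.3, 0.3]
finger_gap: 0.0107
grip_force: 50.6
```

Call:
{"api": "arm_command", "payload": {
  "rows": [
    [0.18,0.41,0,0,0,0,-1],
    [0.18,0.41,0,0,0,0,-1],
    [0.18,0.41,0,0,0,0,-1],
    [0.18,0.41,0,0,0,0,-1],
    [0.18,0.41,0,0,0,0,-1]
  ]
}}

```text
t: 11.13
tcp_pos: [0.565, 0.0598, 0.3567]
orientation: [2.412, 2.012, 0.001]
force: [-1.1, -0.2, -0.1]
finger_gap: 0.0111
grip_force: 50.6
```

Call:
{"api": "arm_command", "payload": {
  "rows": [
    [0,0,0.06,0,0,0,-1],
    [0,0,0.08,0,0,0,-1],
    [0,0,0.06,0,0,0,-1],
    [0,0,0,0,0,0,-1],
    [0,0,0,0,0,0,-1]
  ]
}}

```text
t: 11.55
tcp_pos: [0.5632, 0.0594, 0.3455]
orientation: [-2.412, -2.012, 0.001]
force: [-0.2, 0.5, -0.0]
finger_gap: 0.011
grip_force: 50.5
```

Run:
```python
from h import *
from plant import ctrl,snapshot
s=ctrl.sense(); print(s['t'],s['force'],s['moment'],s['finger_gap'],s['tcp_pos'],s['orientation'])
d=snapshot('side');pickle.dump(d,open('side3.pkl','wb'))
cv2.imwrite('pics/b3.png',cv2.resize(d['frame'][200:265,180:260],None,fx=9,fy=9,interpolation=2))
```

```text
11.55 [-0.16381677  0.51070193 -0.01566311] [-0.02371092 -0.04037985 -0.03258663] 0.011027656829921025 [0.56324933 0.05938446 0.34548824] [-2.41174468e+00 -2.01212777e+00  1.22754361e-03]
```

View pics/b3.png

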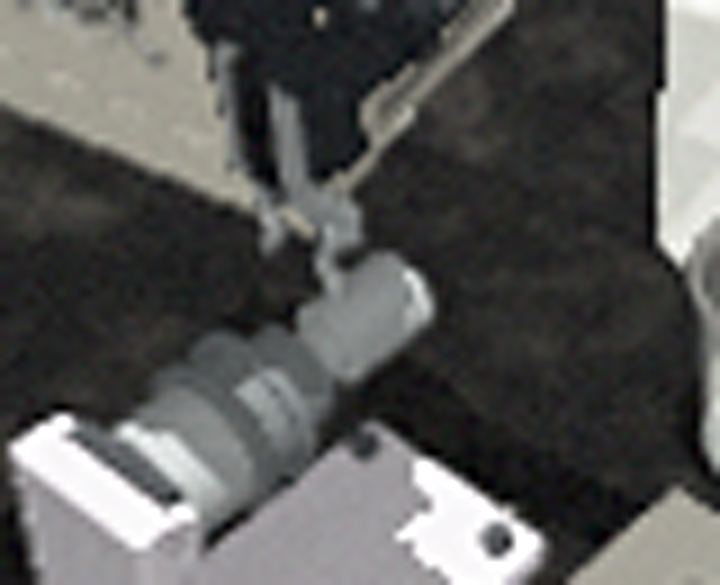

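The picture shows the clip hanging level in the grip. Its feet are at crop (268,248) and (333,296), above the groove (crop about (320,340)), next to the boss end. Next I'll compare that with the predicted position.

Run:
```python
from h import *
np.set_printoptions(precision=2,suppress=True,linewidth=250)
S=pickle.load(open('side3.pkl','rb'));g=cv2.cvtColor(S['frame'],6)
print('     ',' '.join('%3d'%x for x in range(206,226)))
for y in range(216,246): print(y,':',' '.join('%3d'%v for v in g[y,206:226]))
u=np.array([.179,.984,0]);x=np.array([.984,-.179,0]);P=np.array([.5632,.0594,.3455-.196])
for nm,dz,sx in(('footL',-16,14),('footR',-16,-14),('mid',-16,0),('barL',20,22),('barR',20,-22),('barRlow',8,-22),('barLlow',8,22)): print(nm,proj(S,P+x*sx/1e3+[0,0,dz/1e3]))
print('1mm along u',proj(S,P+u*.001)-proj(S,P),'x',proj(S,P+x*.001)-proj(S,P),'z',proj(S,P+[0,0,.001])-proj(S,P))
```

```text
206 207 208 209 210 211 212 213 214 215 216 217 218 219 220 221 222 223 224 225
216 :  87  37  20  22  69 118 122  98  45  32  32  30  35  28  21 117  97  35  28  30
217 : 102  38  18  18  54 119 124 106  39  34  31  31  31  21 107 121  47  36  32  30
218 : 112  77  23  12  28 118 122 115  49  26  22  25  22 107 136  87  43  34  43  40
219 : 157  95  29  13  10 118 121 122  50  21  21 109 112 130  88  48  44  37  47  37
220 : 159 151 102  49  18  83 120 117 101  69 108 127 134  87  41  39  40  41  38  41
221 : 162 169 140 103  65  63 111 114 125 120 131 113 110  42  33  44  44  39  48  34
222 : 127 162 115 127  74  84 115 122 121 131 137 123 133  72  40  41  41  46  40  26
223 :  66  90 105 142 128 146 153 127 120 122 122 132 143 134  56  34  33  38  39  38
224 :  35  33  56 157 151 108 157 158 114 112 120 120 126 131  56  33  39  41  42  41
225 :  40  39  31 101 149 107  89 132 147  95 162 131 130 127  52  30  32  38  36  36
226 :  40  43  48 113 133  84  33  63  87  72 148 138 135 127  68  33  35  33  34  40
227 :  35  37  40 104  90  49  30  26  25  83 135 114  88  71  47  39  44 
[... 1091 characters left out ...]
33 132 120 135 127  90  58  30  17  22
241 :  89  87 112 140 151 126  96  96  93  94 106 120 129 138  90  43  22  21  22  23
242 :  90 143 160 130 151 158 114  95  94  92  98  67  86  74  41  11  24  27  26  22
243 : 146 167 163 154 105 142 146 100  90  88  91  49  42  36  19  19  25  27  21  26
244 :  97 150 160 155 144 125 144 129 112 112  93  49  33  30  20  21  20  25  14  20
245 :  92  98 146 149 146 120 125 134 111  97  73  39  30  26  22  30  31  26  26  20
footL [[210.1  225.99]]
footR [[218.76 231.79]]
mid [[214.39 228.87]]
barL [[206.05 213.2 ]]
barR [[219.99 222.3 ]]
barRlow [[220.43 226.1 ]]
barLlow [[206.6  216.99]]
1mm along u [[-0.32  0.25]] x [[-0.31 -0.21]] z [[-0.04 -0.31]]
```

Call:
{"api": "arm_command", "payload": {
  "rows": [
    [-0.008,0.026,0.1,0,0,0,-1],
    [0,0,0.15,0,0,0,-1],
    [0,0,0.1,0,0,0,-1],
    [0,0,0.05,0,0,0,-1],
    [0,0,0,0,0,0,-1]
  ]
}}

```text
t: 12.02
tcp_pos: [0.5649, 0.0589, 0.3244]
orientation: [-2.411, -2.012, 0.002]
force: [0.1, 0.0, 0.4]
finger_gap: 0.0106
grip_force: 50.5
```

Run:
```python
from h import *
from plant import ctrl,snapshot
s=ctrl.sense(); print(s['force'],s['moment'],s['tcp_pos'])
I=[]
for n,(x0,x1,y0,y1) in(('side',(190,240,205,255)),('top',(170,220,170,220))):
    d=snapshot(n);pickle.dump(d,open(n+'4.pkl','wb')); I.append(cv2.resize(d['frame'][y0:y1,x0:x1],(400,400),interpolation=2))
cv2.imwrite('pics/b4.png',np.hstack(I))
```

```text
[0.10716452 0.0171714  0.38713004] [-0.05060707 -0.02504758 -0.03103164] [0.56485921 0.05888335 0.32442364]
```

View pics/b4.png

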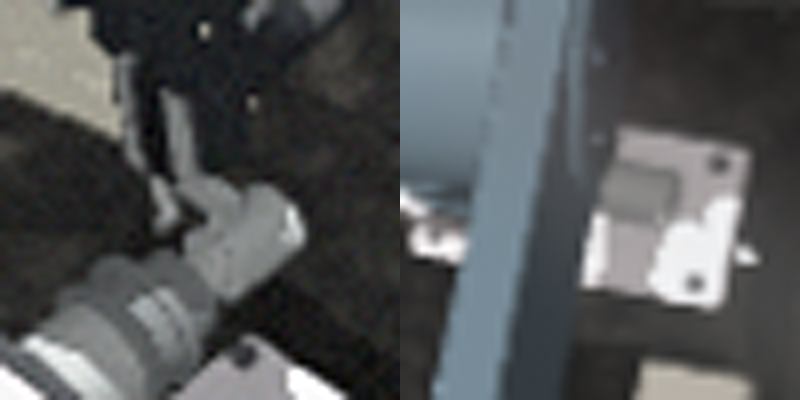

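The side panel shows the clip straddling the shaft just past the boss, with its left foot at (165,220). The top view is blocked by the arm. I'll go down by feel.

Call:
{"api": "arm_command", "payload": {
  "rows": [
    [0,0,0.016,0,0,0,-1],
    [0,0,0.016,0,0,0,-1],
    [0,0,0.016,0,0,0,-1],
    [0,0,0.016,0,0,0,-1],
    [0,0,0,0,0,0,-1]
  ]
}}

```text
t: 12.53
tcp_pos: [0.5652, 0.0589, 0.3224]
orientation: [-2.412, -2.013, 0.0]
force: [1.1, -0.6, -0.9]
finger_gap: 0.0113
grip_force: 50.5
```

Call:
{"api": "arm_command", "payload": {
  "rows": [
    [0,0,0.016,0,0,0,-1],
    [0,0,0.016,0,0,0,-1],
    [0,0,0.016,0,0,0,-1],
    [0,0,0,0,0,0,-1],
    [0,0,0,0,0,0,-1]
  ]
}}

```text
t: 12.95
tcp_pos: [0.5653, 0.0588, 0.32]
orientation: [-2.412, -2.013, 0.0]
force: [-0.9, 0.3, -0.2]
finger_gap: 0.0109
grip_force: 50.5
```

Call:
{"api": "arm_command", "payload": {
  "rows": [
    [0,0,0.016,0,0,0,-1],
    [0,0,0.016,0,0,0,-1],
    [0,0,0.016,0,0,0,-1],
    [0,0,0,0,0,0,-1],
    [0,0,0,0,0,0,-1]
  ]
}}

```text
t: 13.37
tcp_pos: [0.5653, 0.0589, 0.3176]
orientation: [-2.412, -2.013, 0.0]
force: [0.1, -0.5, -0.2]
finger_gap: 0.0109
grip_force: 50.5
```

Call:
{"api": "arm_command", "payload": {
  "rows": [
    [0,0,0.016,0,0,0,-1],
    [0,0,0.016,0,0,0,-1],
    [0,0,0.016,0,0,0,-1],
    [0,0,0,0,0,0,-1],
    [0,0,0,0,0,0,-1]
  ]
}}

```text
t: 13.78
tcp_pos: [0.5653, 0.0589, 0.3152]
orientation: [-2.412, -2.013, 0.0]
force: [-0.2, -0.2, -0.4]
finger_gap: 0.0113
grip_force: 50.5
```

Call:
{"api": "arm_command", "payload": {
  "rows": [
    [0,0,0.016,0,0,0,-1],
    [0,0,0.016,0,0,0,-1],
    [0,0,0.016,0,0,0,-1],
    [0,0,0,0,0,0,-1],
    [0,0,0,0,0,0,-1]
  ]
}}

```text
t: 14.2
tcp_pos: [0.5653, 0.0589, 0.3128]
orientation: [-2.412, -2.013, 0.0]
force: [-0.4, -0.4, -1.4]
finger_gap: 0.0113
grip_force: 50.5
```

Call:
{"api": "arm_command", "payload": {
  "rows": [
    [0,0,0.016,0,0,0,-1],
    [0,0,0.016,0,0,0,-1],
    [0,0,0,0,0,0,-1],
    [0,0,0,0,0,0,-1],
    [0,0,0,0,0,0,-1]
  ]
}}

```text
t: 14.62
tcp_pos: [0.5653, 0.0589, 0.3113]
orientation: [-2.412, -2.013, 0.0]
force: [-0.0, 0.3, -0.3]
finger_gap: 0.0107
grip_force: 50.5
```

Call:
{"api": "arm_command", "payload": {
  "rows": [
    [0.012,0,0,0,0,0,-1],
    [0.012,0,0,0,0,0,-1],
    [0.012,0,0,0,0,0,-1],
    [0,0,0,0,0,0,-1],
    [0,0,0,0,0,0,-1]
  ]
}}

```text
t: 15.03
tcp_pos: [0.5656, 0.0607, 0.3113]
orientation: [2.412, 2.013, 0.0]
force: [-0.5, 0.1, -0.4]
finger_gap: 0.0107
grip_force: 50.5
```

Call:
{"api": "arm_command", "payload": {
  "rows": [
    [-0.03,0,0,0,0,0,-1],
    [-0.03,0,0,0,0,0,-1],
    [-0.006,0,0,0,0,0,-1],
    [0,0,0,0,0,0,-1],
    [0,0,0,0,0,0,-1]
  ]
}}

```text
t: 15.45
tcp_pos: [0.565, 0.0573, 0.3113]
orientation: [-2.412, -2.013, 0.0]
force: [0.1, 0.3, -1.1]
finger_gap: 0.0109
grip_force: 50.5
```

Call:
{"api": "arm_command", "payload": {
  "rows": [
    [-0.015,0,0,0,0,0,-1],
    [-0.015,0,0,0,0,0,-1],
    [0,0,0,0,0,0,-1],
    [0,0,0,0,0,0,-1],
    [0,0,0,0,0,0,-1]
  ]
}}

```text
t: 15.87
tcp_pos: [0.5648, 0.0562, 0.3113]
orientation: [-2.412, -2.013, -0.001]
force: [0.0, 3.9, -0.2]
finger_gap: 0.011
grip_force: 50.4
```

Call:
{"api": "arm_command", "payload": {
  "rows": [
    [0.05,0,0,0,0,0,-1],
    [0.05,0,0,0,0,0,-1],
    [0.016,0,0,0,0,0,-1],
    [0,0,0,0,0,0,-1],
    [0,0,0,0,0,0,-1]
  ]
}}

```text
t: 16.28
tcp_pos: [0.5658, 0.0613, 0.3113]
orientation: [2.412, 2.013, -0.001]
force: [-0.7, -2.9, 0.2]
finger_gap: 0.0113
grip_force: 50.4
```

Call:
{"api": "arm_command", "payload": {
  "rows": [
    [-0.027,0,0,0,0,0,-1],
    [-0.026,0,0,0,0,0,-1],
    [0,0,0,0,0,0,-1],
    [0,0,0.02,0,0,0,-1],
    [0,0,0,0,0,0,-1]
  ]
}}

```text
t: 16.7
tcp_pos: [0.5652, 0.0591, 0.3101]
orientation: [-2.412, -2.012, 0.0]
force: [-0.9, -0.7, -0.6]
finger_gap: 0.011
grip_force: 50.4
```

Call:
{"api": "arm_command", "payload": {
  "rows": [
    [0,0,0.01,0,0,0,-1],
    [0,0,0.01,0,0,0,-1],
    [0,0,0.01,0,0,0,-1],
    [0,0,0.01,0,0,0,-1],
    [0,0,0,0,0,0,-1]
  ]
}}

```text
t: 17.12
tcp_pos: [0.5651, 0.0592, 0.3083]
orientation: [-2.411, -2.013, 0.001]
force: [-1.4, 0.4, 1.4]
finger_gap: 0.0109
grip_force: 50.9
```

Call:
{"api": "arm_command", "payload": {
  "rows": [
    [-0.008,0,0.01,0,0,0,-1],
    [0,0,0.01,0,0,0,-1],
    [0,0,0.01,0,0,0,-1],
    [0,0,0.01,0,0,0,-1],
    [0,0,0,0,0,0,-1]
  ]
}}

```text
t: 17.53
tcp_pos: [0.5652, 0.0588, 0.3062]
orientation: [-2.412, -2.013, -0.0]
force: [-2.7, 1.6, 4.5]
finger_gap: 0.0107
grip_force: 51.1
```

Call:
{"api": "arm_command", "payload": {
  "rows": [
    [0,0,0.01,0,0,0,-1],
    [0,0,0.01,0,0,0,-1],
    [0,0,0.01,0,0,0,-1],
    [0,0,0.01,0,0,0,-1],
    [0,0,0,0,0,0,-1]
  ]
}}

```text
t: 17.95
tcp_pos: [0.5651, 0.0586, 0.3039]
orientation: [-2.412, -2.013, 0.001]
force: [-3.0, 2.1, 2.7]
finger_gap: 0.0113
grip_force: 50.8
```

Call:
{"api": "arm_command", "payload": {
  "rows": [
    [0.004,-0.008,0.012,0,0,0,-1],
    [0,0,0.012,0,0,0,-1],
    [0,0,0.012,0,0,0,-1],
    [0,0,0.012,0,0,0,-1],
    [0,0,0,0,0,0,-1]
  ]
}}

```text
t: 18.37
tcp_pos: [0.5649, 0.0587, 0.3017]
orientation: [2.412, 2.013, -0.001]
force: [-3.7, -0.9, 4.1]
finger_gap: 0.0111
grip_force: 51.1
```

Call:
{"api": "arm_command", "payload": {
  "rows": [
    [0,0,0.012,0,0,0,-1],
    [0,0,0.012,0,0,0,-1],
    [0,0,0.012,0,0,0,-1],
    [0,0,0.012,0,0,0,-1],
    [0,0,0,0,0,0,-1]
  ]
}}

```text
t: 18.78
tcp_pos: [0.5649, 0.0589, 0.2993]
orientation: [-2.412, -2.013, -0.0]
force: [-3.3, 0.7, 3.4]
finger_gap: 0.011
grip_force: 51.1
```

Call:
{"api": "arm_command", "payload": {
  "rows": [
    [0,-0.01,0.012,0,0,0,-1],
    [0,0,0.012,0,0,0,-1],
    [0,0,0.012,0,0,0,-1],
    [0,0,0.012,0,0,0,-1],
    [0,0,0,0,0,0,-1]
  ]
}}

```text
t: 19.2
tcp_pos: [0.5645, 0.059, 0.2971]
orientation: [2.412, 2.013, 0.001]
force: [-2.2, 0.9, 4.8]
finger_gap: 0.0104
grip_force: 51.0
```

Call:
{"api": "arm_command", "payload": {
  "rows": [
    [0,0,0.012,0,0,0,-1],
    [0,0,0.012,0,0,0,-1],
    [0,0,0.012,0,0,0,-1],
    [0,0,0,0,0,0,-1],
    [0,0,0,0,0,0,-1]
  ]
}}

```text
t: 19.62
tcp_pos: [0.5645, 0.059, 0.2953]
orientation: [2.412, 2.013, 0.001]
force: [-1.1, 0.7, 4.5]
finger_gap: 0.011
grip_force: 51.0
```

Call:
{"api": "arm_command", "payload": {
  "rows": [
    [0,-0.004,0.012,0,0,0,-1],
    [0,0,0.012,0,0,0,-1],
    [0,0,0.012,0,0,0,-1],
    [0,0,0.012,0,0,0,-1],
    [0,0,0,0,0,0,-1]
  ]
}}

```text
t: 20.03
tcp_pos: [0.5643, 0.059, 0.2929]
orientation: [2.412, 2.013, 0.001]
force: [-0.5, 0.7, 4.6]
finger_gap: 0.0111
grip_force: 51.0
```

Call:
{"api": "arm_command", "payload": {
  "rows": [
    [0,0,0.012,0,0,0,-1],
    [0,0,0.012,0,0,0,-1],
    [0,0,0.012,0,0,0,-1],
    [0,0,0.012,0,0,0,-1],
    [0,0,0,0,0,0,-1]
  ]
}}

```text
t: 20.45
tcp_pos: [0.5643, 0.059, 0.2904]
orientation: [2.412, 2.013, 0.0]
force: [0.5, 0.6, 4.0]
finger_gap: 0.0108
grip_force: 51.0
```

Call:
{"api": "arm_command", "payload": {
  "rows": [
    [0,0,0.012,0,0,0,-1],
    [0,0,0.012,0,0,0,-1],
    [0,0,0.012,0,0,0,-1],
    [0,0,0.012,0,0,0,-1],
    [0,0,0,0,0,0,-1]
  ]
}}

```text
t: 20.87
tcp_pos: [0.5643, 0.059, 0.288]
orientation: [2.412, 2.013, 0.0]
force: [0.7, 0.6, 3.8]
finger_gap: 0.011
grip_force: 51.0
```

Call:
{"api": "arm_command", "payload": {
  "rows": [
    [0,0,0.012,0,0,0,-1],
    [0,0,0.012,0,0,0,-1],
    [0,0,0.012,0,0,0,-1],
    [0,0,0.012,0,0,0,-1],
    [0,0,0,0,0,0,-1]
  ]
}}

```text
t: 21.28
tcp_pos: [0.5643, 0.0589, 0.2859]
orientation: [2.412, 2.013, -0.0]
force: [0.0, 0.5, 6.8]
finger_gap: 0.0109
grip_force: 51.4
```

Call:
{"api": "arm_command", "payload": {
  "rows": [
    [0,0,0.006,0,0,0,-1],
    [0,0,0.006,0,0,0,-1],
    [0,0,0.006,0,0,0,-1],
    [0,0,0.006,0,0,0,-1],
    [0,0,0,0,0,0,-1]
  ]
}}

```text
t: 21.7
tcp_pos: [0.5643, 0.0588, 0.2848]
orientation: [2.412, 2.012, -0.0]
force: [0.3, 0.1, 7.0]
finger_gap: 0.0109
grip_force: 51.4
```

Call:
{"api": "arm_command", "payload": {
  "rows": [
    [0,0,0.006,0,0,0,-1],
    [0,0,0.006,0,0,0,-1],
    [0,0,0.006,0,0,0,-1],
    [0,0,0.006,0,0,0,-1],
    [0,0,0,0,0,0,-1]
  ]
}}

```text
t: 22.12
tcp_pos: [0.5642, 0.059, 0.2834]
orientation: [2.412, 2.013, 0.0]
force: [1.5, 0.2, 3.8]
finger_gap: 0.0112
grip_force: 51.0
```

Call:
{"api": "arm_command", "payload": {
  "rows": [
    [0,0,0.006,0,0,0,-1],
    [0,0,0.006,0,0,0,-1],
    [0,0,0.006,0,0,0,-1],
    [0,0,0.006,0,0,0,-1],
    [0,0,0,0,0,0,-1]
  ]
}}

```text
t: 22.53
tcp_pos: [0.5644, 0.0589, 0.2829]
orientation: [2.411, 2.013, 0.0]
force: [-1.4, 0.3, 9.6]
finger_gap: 0.0109
grip_force: 51.9
```

Call:
{"api": "arm_command", "payload": {
  "rows": [
    [0,0,0.006,0,0,0,-1],
    [0,0,0.006,0,0,0,-1],
    [0,0,0.006,0,0,0,-1],
    [0,0,0.006,0,0,0,-1],
    [0,0,0,0,0,0,-1]
  ]
}}

```text
t: 22.95
tcp_pos: [0.564, 0.0589, 0.2801]
orientation: [-2.412, -2.013, 0.001]
force: [3.6, -1.7, -4.2]
finger_gap: 0.0106
grip_force: 49.9
```

Call:
{"api": "arm_command", "payload": {
  "rows": [
    [0,0,0.007,0,0,0,-1],
    [0,0,0.007,0,0,0,-1],
    [0,0,0.007,0,0,0,-1],
    [0,0,0.007,0,0,0,-1],
    [0,0,0,0,0,0,-1]
  ]
}}

```text
t: 23.37
tcp_pos: [0.564, 0.059, 0.2787]
orientation: [-2.412, -2.012, 0.001]
force: [5.3, 0.8, -6.9]
finger_gap: 0.0112
grip_force: 49.5
```

Call:
{"api": "arm_command", "payload": {
  "rows": [
    [0,0,0.007,0,0,0,-1],
    [0,0,0.007,0,0,0,-1],
    [0,0,0.007,0,0,0,-1],
    [0,0,0.007,0,0,0,-1],
    [0,0,0,0,0,0,-1]
  ]
}}

```text
t: 23.78
tcp_pos: [0.5641, 0.059, 0.2779]
orientation: [-2.412, -2.013, 0.001]
force: [2.8, -0.5, -7.3]
finger_gap: 0.0109
grip_force: 49.5
```

Call:
{"api": "arm_command", "payload": {
  "rows": [
    [0,0.005,0.005,0,0,0,-1],
    [0,0,0.005,0,0,0,-1],
    [0,0,0.005,0,0,0,-1],
    [0,0,0,0,0,0,-1],
    [0,0,0,0,0,0,-1]
  ]
}}

```text
t: 24.2
tcp_pos: [0.5642, 0.059, 0.2771]
orientation: [-2.412, -2.012, 0.001]
force: [1.1, -0.4, -6.8]
finger_gap: 0.0111
grip_force: 49.6
```

Call:
{"api": "arm_command", "payload": {
  "rows": [
    [0,0,0.005,0,0,0,-1],
    [0,0,0.005,0,0,0,-1],
    [0,0,0.005,0,0,0,-1],
    [0,0,0,0,0,0,-1],
    [0,0,0,0,0,0,-1]
  ]
}}

```text
t: 24.62
tcp_pos: [0.5643, 0.0589, 0.2765]
orientation: [-2.412, -2.013, 0.001]
force: [0.6, -1.0, -4.7]
finger_gap: 0.0106
grip_force: 49.8
```

Call:
{"api": "arm_command", "payload": {
  "rows": [
    [0,0,0.006,0,0,0,-1],
    [0,0,0.006,0,0,0,-1],
    [0,0,0,0,0,0,-1],
    [0,0,0,0,0,0,-1],
    [0,0,0,0,0,0,-1]
  ]
}}

```text
t: 25.03
tcp_pos: [0.5644, 0.0591, 0.2762]
orientation: [-2.412, -2.013, -0.0]
force: [-1.4, 0.9, -0.3]
finger_gap: 0.0112
grip_force: 50.4
```

Call:
{"api": "arm_command", "payload": {
  "rows": [
    [0,0,0.006,0,0,0,-1],
    [0,0,0.006,0,0,0,-1],
    [0,0,0,0,0,0,-1],
    [0,0,0,0,0,0,-1],
    [0,0,0,0,0,0,-1]
  ]
}}

```text
t: 25.45
tcp_pos: [0.5645, 0.0589, 0.2754]
orientation: [2.412, 2.013, -0.0]
force: [-0.3, 1.5, -1.9]
finger_gap: 0.0113
grip_force: 50.4
```

Call:
{"api": "arm_command", "payload": {
  "rows": [
    [0,0,0.006,0,0,0,-1],
    [0,0,0.006,0,0,0,-1],
    [0,0,0,0,0,0,-1],
    [0,0,0,0,0,0,-1],
    [0,0,0,0,0,0,-1]
  ]
}}

```text
t: 25.87
tcp_pos: [0.5645, 0.0589, 0.2751]
orientation: [2.412, 2.013, 0.0]
force: [-3.1, -0.6, 3.7]
finger_gap: 0.0109
grip_force: 51.1
```

Call:
{"api": "arm_command", "payload": {
  "rows": [
    [0,0,0.006,0,0,0,-1],
    [0,0,0.006,0,0,0,-1],
    [0,0,0,0,0,0,-1],
    [0,0,0,0,0,0,-1],
    [0,0,0,0,0,0,-1]
  ]
}}

```text
t: 26.28
tcp_pos: [0.5646, 0.059, 0.275]
orientation: [2.412, 2.013, 0.0]
force: [-3.8, -0.3, 7.5]
finger_gap: 0.0111
grip_force: 51.7
```

Call:
{"api": "arm_command", "payload": {
  "rows": [
    [0,-0.006,0.006,0,0,0,-1],
    [0,0,0.004,0,0,0,-1],
    [0,0,0,0,0,0,-1],
    [0,0,0,0,0,0,-1],
    [0,0,0,0,0,0,-1]
  ]
}}

```text
t: 26.7
tcp_pos: [0.5644, 0.059, 0.2749]
orientation: [2.411, 2.012, 0.001]
force: [-5.1, 0.4, 9.9]
finger_gap: 0.0107
grip_force: 52.0
```

Call:
{"api": "arm_command", "payload": {
  "rows": [
    [0,-0.006,-0.01,0,0,0,-1],
    [0,0,0,0,0,0,-0.7],
    [0,0,0,0,0,0,-0.4],
    [0,0,0,0,0,0,-0.1],
    [0,0,0,0,0,0,0]
  ]
}}

```text
t: 27.12
tcp_pos: [0.5639, 0.0591, 0.2739]
orientation: [-2.412, -2.013, 0.0]
force: [0.2, -1.0, 0.4]
finger_gap: 0.0423
grip_force: 0.0
```

Call:
{"api": "arm_command", "payload": {
  "rows": [
    [0,0,0,0,0,0,0],
    [0,0,-0.1,0,0,0,0],
    [0,0,-0.4,0,0,0,0],
    [0,0,-0.6,0,0,0,0],
    [0,0,-0.6,0,0,0,0]
  ]
}}

```text
t: 27.53
tcp_pos: [0.5634, 0.0591, 0.3595]
orientation: [-2.411, -2.012, 0.003]
force: [0.6, -0.3, -0.2]
finger_gap: 0.0428
grip_force: 0.0
```

Call:
{"api": "arm_command", "payload": {
  "rows": [
    [-0.28,-0.45,-0.2,0,0,0,0],
    [-0.28,-0.45,0,0,0,0,0],
    [-0.28,-0.45,0,0,0,0,0],
    [-0.28,-0.45,0,0,0,0,0],
    [-0.28,-0.45,0,0,0,0,0]
  ]
}}

```text
t: 27.95
tcp_pos: [0.4395, 0.0101, 0.3695]
orientation: [2.411, 2.013, 0.0]
force: [-1.2, -0.6, -0.0]
finger_gap: 0.0424
grip_force: 0.0
```

Run:
```python
from h import *
from plant import ctrl,snapshot
s=ctrl.sense(); print(s['t'],s['force'],s['tcp_pos'])
I=[]
for n,(x0,x1,y0,y1) in(('side',(180,260,200,280)),('top',(165,225,165,225))):
    d=snapshot(n);pickle.dump(d,open(n+'5.pkl','wb')); I.append(cv2.resize(d['frame'][y0:y1,x0:x1],(400,400),interpolation=2))
cv2.imwrite('pics/b5.png',np.hstack(I))
```

```text
27.95 [-1.20544632 -0.59080946 -0.00632718] [0.43946375 0.01013337 0.36950845]
```

View pics/b5.png

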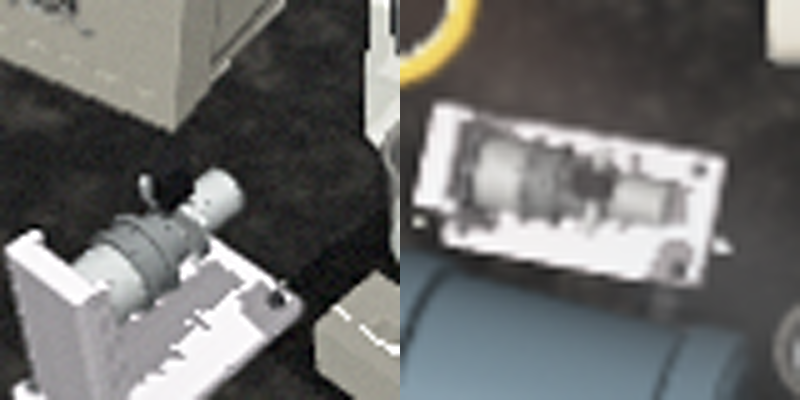

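The clip stands upright in the groove: black tab at left panel (178,180), bar ends beside the shaft at (148,190) and (190,210). The pulley is still against the collar and the gripper is clear of everything. The force pattern (4 N sinking, a peak of about 10 N, pull-in, then a steep climb about 8 mm lower) says the clip is fully home, so I'm handing in.

```bash
python3 -c "
from plant import ctrl
print(ctrl.job_done())"
```

```text
the job is handed in; nothing more can be done
None
```

The pulley is back against its collar and the clip is pressed fully home in the groove and released; the highest bar-seating force I read was about 10 N, and I handed the job in at about 28 s.

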